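Bring the wood-slice carriage to rest at the pointer

TASK

Push the heavy, very free-running carriage that carries the wood slice along its rail, away from its parking end, until the black index line on its far edge stands opposite the red pointer, to about a centimetre, and brake it there to a complete standstill so that it stays put on its own for a few seconds, with the robot clear of it. Push and brake only on the two orange sprung buffers that face each other across the open bay; do not touch the blue deck, the buffer housings or the freshly tiled slice. The carriage must not run into the yellow end stop beyond the pointer, and the things on the table around it stay as they are.

Things in the scene. Friction and masses are not known exactly. Their poses are not given: they have to be found in the camera images.
- rail: Fixed rail bed: two level aluminium rails, 870 mm long, a yellow stop block 72 mm high at each end. Origin on the table. The rails run along its own y; +y (roughly the robot's left) is the way the carriage must travel, +x points away from the robot. Place and yaw vary.
- carriage (a joint): Travel of the carriage along the rail's +y, m. Starts at rest at 0 to 0.07; end stop at 0.37, rear stop at -0.02. At 0 its centre is at y = -180 mm in the rail frame. Moving mass nominally 3.0 kg (true 2.4 to 3.8). No dry friction, only a drag of about 0.25 N s/m: once moving it coasts for many seconds.
- deck: Blue carriage deck, 400 mm long in y, with the wood slice (196 mm across, top at z = 94 mm) and two dark buffer housings: 110 mm wide in x, centred at x = -110 mm, |y| = 148 to 200 mm, up to z = 125 mm. All one with the carriage. Origin at table height under its centre, axes as the rail's. Not to be touched.
- bay (a point): Centre of the open bay between the two buffer faces, 95 mm above the table (a good TCP height), 110 mm from the carriage's centre towards the robot. Moves with the carriage, axes as the rail's. The bay is 220 mm long in y between untouched faces, open above, below and to the robot; the deck's edge lies 50 mm from its centre in +x.
- buffer_front_face (a point): Black rubber face of the front orange buffer, 96 mm above the table; at rest 110 mm from the bay centre in +y. Pushed in +y it drives the carriage forward. Block 100 mm wide in x, z = 61 to 117 mm, 80 g, sticks 38 mm out of its housing and slides in along y: spring 40 N/m, no preload, 36 mm travel, damping only 0.2 N s/m, so the carriage bounces off whatever stands still.
- buffer_rear_face (a point): The same on the rear orange buffer: face 110 mm from the bay centre in -y at rest; pushed in -y (spring 40 N/m, 36 mm travel) it brakes the carriage.
- index (a point): Black index line in the middle of the white plate on the carriage's far edge, 90 mm above the table, at x = +145 mm, y = 0 from the carriage's centre, so level with the bay's centre along the rail; axes as the rail's.
- pointer_tip (a point): Tip of the fixed red pointer on a steel post 115 mm high beyond the rail; this point is 90 mm above the table, 12 mm from the index plate when in line; axes as the rail's. It stands where the carriage's travel is 0.25 to 0.31 m, 60 to 120 mm short of the end stop. Place error: index minus pointer tip along this y.
- stain_jar: Amber jar, 64 mm across, 75 mm high, on the robot's side; origin under its centre. Bystander.
- tile_pack: White block of packed tiles, 70 x 50 x 30 mm, on the robot's side; origin under its centre. Bystander.
- pencil_mug: Blue mug, 76 mm across, 85 mm high, handle at +y, on the robot's side; origin under its centre. Bystander.
Things that resemble listed ones, but are neither listed nor needed, are in the scene too. What is shaped like the part that bears pointer_tip but purple or turquoise is not meant.

How it is judged:
By the outcome, as a careful person would: the job done as asked, in the order asked, and still so for the second after the job is handed in, with the robot touching nothing.
It also fails if it takes over 48 s, if anything falls off the work surface, if the arm or the gripper's body presses on something with over 40 N, if the wrist force passes 120 N, or if a joint passes its speed limit or range.

ROBOT

A 7-joint arm with a two-finger parallel gripper is mounted at the origin on the work surface. World frame = base frame: x ahead of the robot, y to its left, z up, the work surface at z = 0. Lengths are in m, angles in rad, forces in N, time in s.
With the tool pointing down it reaches from about 0.4 to 0.85 m from the base axis. Payload 4.5 kg.
Tool frame: the origin (TCP) lies between the finger pads, 19 mm behind the fingertips; this is the grasp point; z points along the fingers, y is the line along which they close (so a half turn about z gives the same grasp; the last joint's range is limited). The gripper opens to 88 mm and grips with 3 to 60 N. Pads are 18 mm wide; open, the fingers measure 123 mm over their backs; the gripper's body (75 mm by 187 mm) begins 45 mm behind the grasp point.
Start: joints at [-1.196, 0.689, -0.195, 1.565, 0.157, 0.902, -0.215], TCP at [0.209, 0.589, 0.257] pointing down, gripper open.
Joint ranges: [-3.01, 3.01], [-0.46, 2.08], [-1.47, 1.51], [0.13, 2.56], [-1, 4.14], [0.04, 2.09], [-2.66, 2.66]. Speed limits (rad/s): [2.57, 2.57, 3.14, 3.14, 3.14, 3.14, 3.14].

INTERFACE

Orientations are given as a unit quaternion [x, y, z, w].
In Python, from plant import sensors, eyes, finish_job gives the robot as it stands.
- The arm moves only by the tool send_rows, never from a script. Its argument "rows" is text: rows parted by semicolons, each of 4 numbers parted by spaces: the shift along the tool's x, y, z normalised to -1 to 1, where 1 is 30 cm, then the turn about the tool's z normalised to -1 to 1, where 1 is 2 pi rad. A call has 1 to 10 rows; each row is the pose to reach, as a shift and turn from the pose commanded when the call began, along the tool's axes at that moment, turning the shorter way round; what a row does not reach only later rows make up. A row lasts 1/12 s, in which the tool goes at most 41.7 mm and 7.16 degrees, less where a joint would pass 70% of its speed; a pose out of reach is approached as far as the arm can. A call with a number of a shift or a turn outside -1 to 1 is refused whole. A call with a gripper value outside its range is refused whole. "jaw" is the closure, from -1 (fully open) to 1 (shut), set as the call begins (left out, the last holds). The fingers move at their own pace and stop on an object; "force" is the grip in N (left out, the last holds). Time passes only in rows, so rows that repeat a pose let the fingers close. It gives the time, the measured TCP pose, the force, the opening and the grip force at its end, in the units of the state.
- sensors.get_state(): the state, without advancing time (a new reading comes with each control period).
- eyes.snapshot(name): name is "scene" or "top" or "wrist"; returns (picture, depth): 420x560x3 uint8, red, green, blue; 420x560 float32, m along the optical axis (not along the pixel's ray), 0 where there is no reading.
- eyes.calibration(name): a dict with "fov_y" (degrees; the focal length in pixels is half the picture's height over the tangent of half this angle, whatever the lens; pixels are square), "cx", "cy" (the principal point, pixels), "world_from_camera" (4x4, takes a point from camera to world coordinates). Camera axes: x right, y down, z forward; pixel columns grow to the right and rows downward; lengths in m; the calibration is good to about 2 mm. A picture is of the moment at which its call begins: read the wrist's pose just before it. calibration takes no time and is no camera call; for the wrist camera it gives the pose at the moment of the call.
- finish_job(): hands the job in; it is judged then, once.
The state is a dict: "clock": time; "q": joint angles; "qd": joint speeds; "joint_torque": joint torques, N m; "tool_pos": TCP position; "eef_rot": TCP orientation; "contact_force": force on the tool from outside, world axes, zero at the start; "moment": the same for the moment, N m; "opening": opening from 0.0 (shut) to 1.0 (fully open); "finger_force": force on a finger pad.
Only numpy, scipy, OpenCV 4.12 (cv2) and the standard library are available. Lean on these libraries where they do the work, as an engineer would, in place of code of your own. Each camera call takes 0.05 s, during which the arm holds its last target. There are 200 camera calls.

## Working session

There is one attempt and no reset: what is moved stays moved. The work goes in short steps, Python scripts to look and compute and a tool call to move; the robot and the scene stay as the last step left them, time stands still between calls to the robot, and variables do not carry over. Pictures are saved under pics/ and viewed, at most 10 in all, crops included, and the job is handed in when it is done.

Besides the shell and the picture viewer there is one more tool, called by a JSON object that holds its "fn" and its "kwargs". send_rows: Moves the arm, as the interface text tells. Scaled input: -1 to 1 covers 30 cm each way for a shift and 2 pi rad each way for a turn. Its arguments: {"type":"object","properties":{"rows":{"type":"string"},"jaw":{"type":"number"},"force":{"type":"number"}},"required":["rows"]}

```bash
mkdir -p pics; ls; cat > h.py <<'E'
import numpy as np, cv2
from plant import sensors, eyes, finish_job
def snap(n, save=None):
    c=eyes.calibration(n); p,d=eyes.snapshot(n)
    if save: cv2.imwrite(f'pics/{save}.png',p[:,:,::-1])
    return p,d,c
def ray(c,u,v):
    f=210/np.tan(np.radians(c['fov_y'])/2); T=np.array(c['world_from_camera'])
    return T[:3,3], T[:3,:3]@np.array([(u-c['cx'])/f,(v-c['cy'])/f,1])
def onplane(c,u,v,z):
    o,r=ray(c,u,v); return o+r*(z-o[2])/r[2]
def cloud(c,d):
    f=210/np.tan(np.radians(c['fov_y'])/2); T=np.array(c['world_from_camera'])
    v,u=np.mgrid[:420,:560]
    P=np.stack([(u-c['cx'])/f*d,(v-c['cy'])/f*d,d],-1)
    return P@T[:3,:3].T+T[:3,3]
E
python3 - <<'E'
from h import *
s=sensors.get_state(); print(s['clock'],s['tool_pos'],s['eef_rot'],s['contact_force'],s['opening'])
for n in('top','scene'):
    p,d,c=snap(n,n+'0'); print(n,c['fov_y'],np.round(c['world_from_camera'],3).tolist())
E
```

```text
pics
0.0 [0.20874871 0.58849901 0.25662104] [ 1.69522495e-01  9.85525911e-01 -8.93251684e-04 -7.33743546e-05] [0.86526436 0.31351013 0.25481176] 1.0002696539444869
top 51.00472266301638 [[-0.021, -0.997, 0.078, 0.437], [-1.0, 0.021, -0.008, 0.017], [0.006, -0.078, -0.997, 1.36], [0.0, 0.0, 0.0, 1.0]]
scene 48.15476871639549 [[-0.818, 0.327, -0.473, 1.149], [0.575, 0.492, -0.654, 0.823], [0.019, -0.806, -0.591, 0.843], [0.0, 0.0, 0.0, 1.0]]
```

View pics/top0.png

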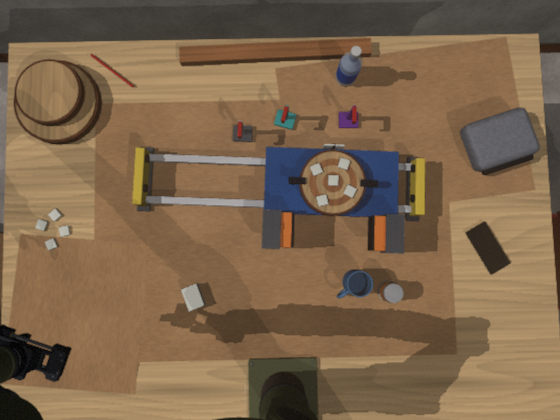

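View pics/scene0.png

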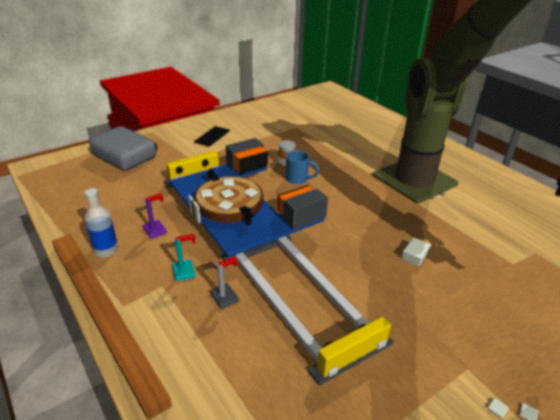

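The top view shows the blue carriage at the parking end, centred near (332,182). The orange buffers are at (287,230), front, and (380,233), rear. The grey-based red pointer is at (243,131), with turquoise and purple decoys at (285,118) and (349,118). The mug is at (357,283), the jar at (393,293) and the tile pack at (192,297). The scene view agrees, with the index plate at (195,208) and the true pointer tip at (230,262).

```bash
cat > m.py <<'E'
from h import *
def comps(m,a=15):
    n,l,s,ce=cv2.connectedComponentsWithStats(m.astype(np.uint8)*255)
    return [(l==i,s[i],ce[i]) for i in range(1,n) if s[i][4]>=a]
def masks(p):
    h=cv2.cvtColor(p,cv2.COLOR_RGB2HSV).astype(int); H,S,V=h[...,0],h[...,1],h[...,2]
    return dict(blue=(H>108)&(H<125)&(S>150)&(V>50),orange=(H>=4)&(H<14)&(S>200)&(V>120),yellow=(H>20)&(H<32)&(S>190)&(V>100),red=((H<4)|(H>174))&(S>180)&(V>90))
E
python3 - <<'E'
from m import *
for n in('top','scene'):
    p,d,c=snap(n); X=cloud(c,d)
    for k,m in masks(p).items():
        for mm,s,ce in comps(m,25 if k=='red' else 80):
            q=X[mm&(d>0)]; 
            if len(q)==0: continue
            print(n,k,s.tolist(),ce.round(1),np.percentile(q,[3,50,97],axis=0).round(3).tolist())
    if n=='top':
        big=cv2.resize(np.vstack([p[90:270,220:420]]),None,fx=4,fy=4,interpolation=cv2.INTER_CUBIC)[:600]
        cv2.imwrite('pics/topcrop.png',big[:600,:800,::-1])
    else:
        cv2.imwrite('pics/scenecrop.png',cv2.resize(p[180:320,150:330],None,fx=4,fy=4,interpolation=cv2.INTER_CUBIC)[:,:,::-1])
E
```

```text
top red [282, 107, 5, 14, 34] [284.2 113.3] [[0.801, -0.025, 0.109], [0.82, -0.019, 0.115], [0.836, -0.013, 0.12]]
top red [353, 108, 3, 14, 41] [354.  114.3] [[0.794, -0.225, 0.11], [0.813, -0.222, 0.114], [0.83, -0.218, 0.116]]
top red [238, 122, 3, 14, 34] [239.2 129.1] [[0.758, 0.108, 0.11], [0.774, 0.111, 0.113], [0.795, 0.115, 0.117]]
scene blue [89, 225, 27, 25, 449] [102.6 238.4] [[0.947, -0.212, 0.031], [0.976, -0.192, 0.06], [0.999, -0.186, 0.088]]
scene orange [235, 147, 31, 12, 138] [249.4 152.2] [[0.43, -0.3, 0.115], [0.473, -0.283, 0.118], [0.519, -0.262, 0.121]]
scene orange [280, 186, 32, 14, 107] [293.8 192.5] [[0.442, -0.035, 0.114], [0.492, -0.026, 0.118], [0.533, -0.003, 0.126]]
scene yellow [167, 151, 53, 28, 757] [192.3 163.8] [[0.528, -0.433, 0.029], [0.614, -0.408, 0.061], [0.689, -0.398, 0.075]]
scene yellow [319, 316, 73, 61, 1887] [354.7 344.1] [[0.576, 0.398, 0.015], [0.661, 0.423, 0.069], [0.738, 0.43, 0.075]]
scene red [101, 67, 118, 61, 4118] [159.7  95.6] [[0.173, -1.585, -0.11], [0.371, -1.259, -0.063], [0.545, -1.072, -0.058]]
scene red [147, 194, 15, 7, 46] [155.3 197.1] [[0.797, -0.223, 0.105], [0.813, -0.219, 0.114], [0.832, -0.215, 0.118]]
scene red [177, 235, 17, 7, 63] [186.3 237.7] [[0.805, -0.022, 0.105], [0.819, -0.017, 0.114], [0.837, -0.011, 0.118]]
scene red [219, 257, 19, 9, 96] [229.  261.2] [[0.758, 0.105, 0.098], [0.775, 0.113, 0.114], [0.797, 0.116, 0.116]]
```

View pics/topcrop.png

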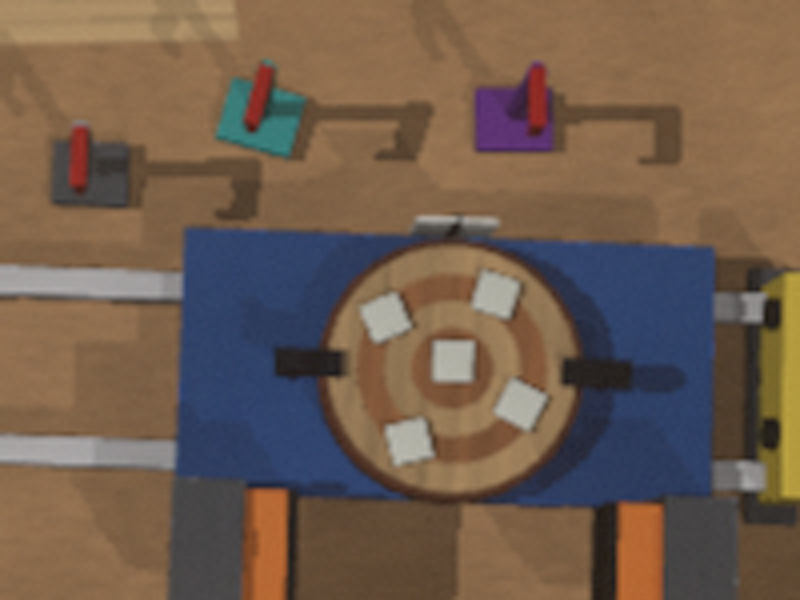

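View pics/scenecrop.png

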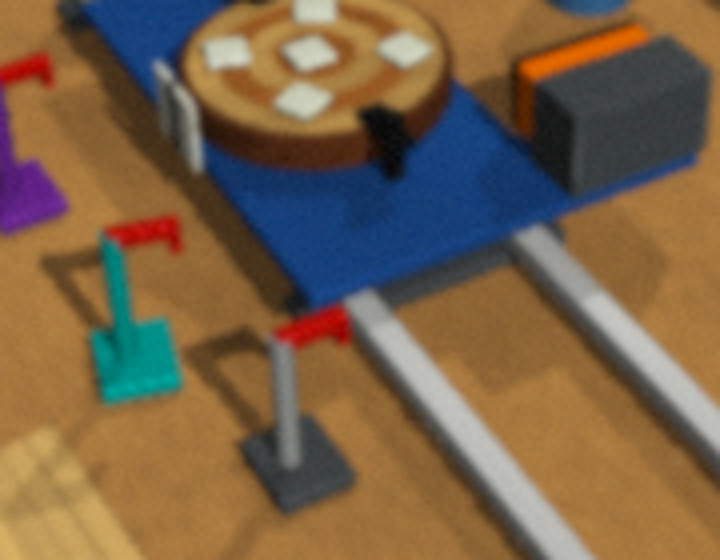

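The crops show the white index plate with its black line at about (334,146) in full top pixels. The steel pointer with the red arm is the grey-based one, and its tip points at the rail.

```bash
python3 - <<'E'
from m import *
pt,dt,ct=snap('top'); ps,ds,cs=snap('scene'); Xt=cloud(ct,dt);Xs=cloud(cs,ds)
h=cv2.cvtColor(pt,cv2.COLOR_RGB2HSV).astype(int); H,S,V=h[...,0],h[...,1],h[...,2]
print('hsv deck',h[200,300],'yellow',h[170,140],h[190,418],'orange',h[228,287],'plate',h[146,327],h[146,341],h[147,334])
# yellow stops
yl=(H>20)&(H<33)&(S>150)&(V>70)
ys=[(mm,s,ce) for mm,s,ce in comps(yl,150)]
C=[]
for mm,s,ce in ys:
    q=Xt[mm]; q=q[(q[:,2]>.066)&(q[:,2]<.08)]
    r=cv2.minAreaRect((q[:,:2]*1000).astype(np.float32)); print('stop',s.tolist(),np.round(r[0],1),np.round(r[1],1),round(r[2],1)); C.append(r[0])
bl=(H>105)&(H<125)&(S>120)&(V>30)
mm=max(comps(bl,1000),key=lambda t:t[1][4])[0]
q=Xt[mm]; z=np.median(q[:,2]);print('deck z',z); q=q[abs(q[:,2]-z)<.006]
r=cv2.minAreaRect((q[:,:2]*1000).astype(np.float32)); print('deck',r)
sl=(abs(Xt[...,2]-.094)<.005)&(Xt[...,0]>.5)&(Xt[...,0]<.76)&(abs(Xt[...,1]+.12)<.15)
mm=max(comps(sl,500),key=lambda t:t[1][4])[0]; cnt=max(cv2.findContours(mm.astype(np.uint8),0,1)[0],key=len)[:,0]
P=np.array([onplane(ct,u,v,.094)[:2] for u,v in cnt]);A=np.c_[2*P,np.ones(len(P))];b=(P**2).sum(1)
for _ in range(3):
    x=np.linalg.lstsq(A,b,rcond=None)[0]; R=np.sqrt(x[2]+x[:2]@x[:2]); e=abs(np.hypot(*(P-x[:2]).T)-R);k=e<.006;A,b,P=A[k],b[k],P[k]
print('slice',x[:2],R)
for nm,X,p,d in(('top',Xt,pt,dt),('scene',Xs,ps,ds)):
    hh=cv2.cvtColor(p,cv2.COLOR_RGB2HSV).astype(int)
    w=(hh[...,1]<60)&(hh[...,2]>110)&(X[...,2]>.065)&(X[...,2]<.13)&(X[...,0]>.725)&(X[...,0]<.78)&(abs(X[...,1]+.12)<.12)
    for mm,s,ce in comps(w,6): print(nm,'plate',s.tolist(),ce.round(1),np.percentile(X[mm],[5,50,95],axis=0).round(4).tolist())
    rd=masks(p)['red']
    for mm,s,ce in comps(rd,25):
        q=X[mm]; 
        if abs(np.median(q[:,1])-.11)<.03:
            q=q[q[:,0].argsort()]; print(nm,'pointer tip',q[:8].mean(0).round(4),'far',q[-8:].mean(0).round(4)); o=q
    for zlo,lab in((.11,'housing/orange'),):
        og=(hh[...,0]>=4)&(hh[...,0]<16)&(hh[...,1]>180)&(X[...,2]>.108)&(X[...,2]<.13)
        for mm,s,ce in comps(og,30): print(nm,'orange',s.tolist(),np.percentile(X[mm],[3,50,97],axis=0).round(4).tolist())
E
```

```text
hsv deck [110 140 111] yellow [ 23 167 180] [ 24 164 180] orange [ 12 182 182] plate [15 22 93] [ 17  18 125] [ 6 54 47]
stop [132, 148, 17, 57, 639] [653.4 412.9] [ 29.  165.2] 86.4
stop [410, 158, 15, 58, 735] [ 605.7 -416.3] [ 29.7 167.5] 87.4
deck z 0.05667127818508644
deck ((632.2078247070312, -37.30084228515625), (155.0982666015625, 196.68321228027344), 88.38126373291016)Traceback (most recent call last):
  File "<stdin>", line 17, in <module>
ValueError: max() iterable argument is empty
```

```bash
python3 - <<'E'
from m import *
pt,dt,ct=snap('top'); ps,ds,cs=snap('scene'); Xt=cloud(ct,dt);Xs=cloud(cs,ds)
print('z slice',Xt[175,320],Xt[195,345],Xt[182,332],'deck',Xt[200,275])
h=cv2.cvtColor(pt,cv2.COLOR_RGB2HSV).astype(int); H,S,V=h[...,0],h[...,1],h[...,2]
sl=(abs(Xt[...,2]-.096)<.012)&(Xt[...,0]>.5)&(Xt[...,0]<.745)&(abs(Xt[...,1]+.15)<.12)
mm=max(comps(sl,100),key=lambda t:t[1][4])[0]; cnt=max(cv2.findContours(mm.astype(np.uint8),0,1)[0],key=len)[:,0]
P=np.array([onplane(ct,u,v,.094)[:2] for u,v in cnt]);A=np.c_[2*P,np.ones(len(P))];b=(P**2).sum(1)
for _ in range(5):
    x=np.linalg.lstsq(A,b,rcond=None)[0]; R=np.sqrt(x[2]+x[:2]@x[:2]); e=abs(np.hypot(*(P-x[:2]).T)-R);k=e<.006;A,b,P=A[k],b[k],P[k]
print('slice',x[:2],R,len(P))
bl=(H>105)&(H<125)&(S>90)&(V>30)&(Xt[...,0]>.4)
q=Xt[max(comps(bl,1000),key=lambda t:t[1][4])[0]]; q=q[abs(q[:,2]-.0567)<.007]
r=cv2.minAreaRect((q[:,:2]*1000).astype(np.float32)); print('deck',r)
for nm,X,p,d in(('top',Xt,pt,dt),('scene',Xs,ps,ds)):
    hh=cv2.cvtColor(p,cv2.COLOR_RGB2HSV).astype(int)
    w=(hh[...,1]<60)&(hh[...,2]>80)&(X[...,2]>.06)&(X[...,2]<.13)&(X[...,0]>.725)&(X[...,0]<.78)&(abs(X[...,1]+.15)<.1)
    for mm,s,ce in comps(w,6): print(nm,'plate',s.tolist(),ce.round(1),np.percentile(X[mm],[5,50,95],axis=0).round(4).tolist())
    rd=masks(p)['red']
    for mm,s,ce in comps(rd,25):
        q=X[mm]
        if abs(np.median(q[:,1])-.11)<.03:
            q=q[q[:,0].argsort()]; print(nm,'pointer tip',q[:8].mean(0).round(4),'far',q[-8:].mean(0).round(4))
    og=(hh[...,0]>=4)&(hh[...,0]<16)&(hh[...,1]>160)&(X[...,2]>.105)&(X[...,2]<.13)&(X[...,0]<.6)
    for mm,s,ce in comps(og,30): print(nm,'orange',s.tolist(),np.percentile(X[mm],[3,50,97],axis=0).round(4).tolist())
E
```

```text
z slice [ 0.64064641 -0.12073923  0.09011367] [ 0.58016014 -0.19117198  0.09347067] [ 0.61872615 -0.15449334  0.09461868] deck [0.5740111  0.01176911 0.05290993]
slice [ 0.6203111  -0.15649271] 0.09359275832871083 193
deck ((632.2762451171875, -45.87584686279297), (173.60659790039062, 197.16729736328125), 86.43748474121094)
top plate [322, 144, 23, 5, 67] [333.6 145.2] [[0.7253, -0.1896, 0.0725], [0.7274, -0.1634, 0.0956], [0.7301, -0.1349, 0.1025]]
top pointer tip [0.76   0.1112 0.1147] far [0.7914 0.1097 0.1139]
top orange [281, 212, 11, 35, 355] [[0.4391, -0.0318, 0.1128], [0.4842, -0.0174, 0.1169], [0.5293, -0.0028, 0.1212]]
top orange [374, 216, 12, 35, 389] [[0.4225, -0.2978, 0.1118], [0.4703, -0.2809, 0.1168], [0.5133, -0.2652, 0.1208]]
scene plate [189, 196, 11, 22, 89] [195.  206.5] [[0.7267, -0.1886, 0.064], [0.7293, -0.1505, 0.0896], [0.7313, -0.1343, 0.102]]
scene pointer tip [0.7592 0.1134 0.1069] far [0.8404 0.1996 0.2058]
scene orange [234, 146, 34, 16, 254] [[0.423, -0.3019, 0.1099], [0.4757, -0.2798, 0.1182], [0.5193, -0.2591, 0.121]]
scene orange [278, 185, 35, 18, 238] [[0.4402, -0.0403, 0.1101], [0.4917, -0.0234, 0.1183], [0.5338, 0.0008, 0.1276]]
```

{"fn": "send_rows", "kwargs": {"rows": "-0.8 -0.9 0 -0.0453;-0.8 -0.9 0 -0.0453;-0.8 -0.9 0 -0.0453;-0.8 -0.9 0 -0.0453;-0.8 -0.9 0 -0.0453;-0.8 -0.9 0 -0.0453;-0.8 -0.9 0 -0.0453;-0.8 -0.9 0 -0.0453;-0.8 -0.9 0 -0.0453;-0.8 -0.9 0 -0.0453", "jaw": 1, "force": 20}}

```text
clock: 1.23
tool_pos: [0.3468, 0.2475, 0.2572]
eef_rot: [0.033, 0.999, -0.003, 0.0]
contact_force: [-0.3, -0.0, 0.1]
opening: 0.266
finger_force: 0.0
```

{"fn": "send_rows", "kwargs": {"rows": "-0.51 -1 0 0;-0.51 -1 0 0;-0.51 -1 0 0;-0.51 -1 0 0;-0.51 -1 0 0;-0.51 -1 0 0;-0.51 -1 0 0;-0.51 -1 0 0;-0.51 -1 0 0;-0.51 -1 0 0"}}

```text
clock: 2.07
tool_pos: [0.4819, -0.0561, 0.2572]
eef_rot: [0.031, 1.0, -0.0, 0.001]
contact_force: [-0.4, 1.0, 0.7]
opening: 0.007
finger_force: 0.0
```

```bash
python3 -c "
from h import *
s=sensors.get_state(); print(s['clock'],s['tool_pos'],s['eef_rot'],s['contact_force'],s['opening'])"
```

```text
2.0667 [ 0.48185348 -0.05612725  0.25721506] [ 3.11073125e-02  9.99515904e-01 -1.53435925e-04  5.17926350e-04] [-0.35428976  1.03948604  0.7267568 ] 0.006672819440955594
```

{"fn": "send_rows", "kwargs": {"rows": "0 -0.11 0.05 0;0 -0.11 0.17 0;0 -0.11 0.29 0;0 -0.11 0.40 0;0 -0.11 0.49 0;0 -0.11 0.54 0;0 -0.11 0.54 0;0 -0.11 0.54 0"}}

```text
clock: 2.73
tool_pos: [0.4787, -0.0843, 0.0953]
eef_rot: [0.026, 1.0, 0.001, -0.001]
contact_force: [0.6, 0.2, 0.7]
opening: 0.005
finger_force: 0.0
```

```bash
cat > t.py <<'E'
from m import *
a=np.radians(3.25); e=np.array([np.sin(a),np.cos(a)]); ex=np.array([np.cos(a),-np.sin(a)])
def plate(n='scene',save=None):
    s=sensors.get_state(); p,d,c=snap(n,save); X=cloud(c,d)
    hh=cv2.cvtColor(p,cv2.COLOR_RGB2HSV).astype(int)
    rx=X[...,:2]@ex; rs=X[...,:2]@e
    w=(hh[...,1]<70)&(hh[...,2]>75)&(X[...,2]>.06)&(X[...,2]<.11)&(abs(rx-.738)<.011)&(rs>-.2)&(rs<.28)
    cs=comps(w,25)
    o=None
    if cs:
        m=max(cs,key=lambda t:t[1][4])[0]
        v,u=np.nonzero(m); S=[]
        # cast rays onto the vertical plate plane rx=.738
        for uu,vv in zip(u,v):
            O,r=ray(c,uu,vv); t=(.738-O[:2]@ex)/(r[:2]@ex); Q=O+r*t; S.append([Q[:2]@e,Q[2]])
        S=np.array(S); b=S[(S[:,1]>.075)&(S[:,1]<.1)]
        lo,hi=np.percentile(b[:,0],[3,97]); o=(round(1000*(lo+hi)/2,2),round(1000*(hi-lo),1),round(1000*b[:,0].mean(),2),len(b))
    T=s['tool_pos']
    print(n,round(s['clock'],3),'plate mid,w,mean,n',o,'tool s %.1f rx %.1f z %.1f'%(1000*T[:2]@e,1000*T[:2]@ex,1000*T[2]),'F along',round(float(s['contact_force'][:2]@e),2))
    return p,d,c,X
E
python3 - <<'E'
from t import *
p,d,c,X=plate('scene','s1'); plate('scene')
p,d,c,X=plate('top','t1')
E
```

```text
scene 2.733 plate mid,w,mean,n (np.float64(-116.26), np.float64(66.3), np.float64(-112.45), 53) tool s -57.1 rx 482.7 z 95.3 F along 0.18
scene 2.783 plate mid,w,mean,n (np.float64(-116.25), np.float64(66.2), np.float64(-113.89), 56) tool s -57.6 rx 483.4 z 96.1 F along 0.78
top 2.833 plate mid,w,mean,n (np.float64(-123.44), np.float64(57.1), np.float64(-122.96), 42) tool s -58.0 rx 483.8 z 96.5 F along 0.01
```

View pics/t1.png

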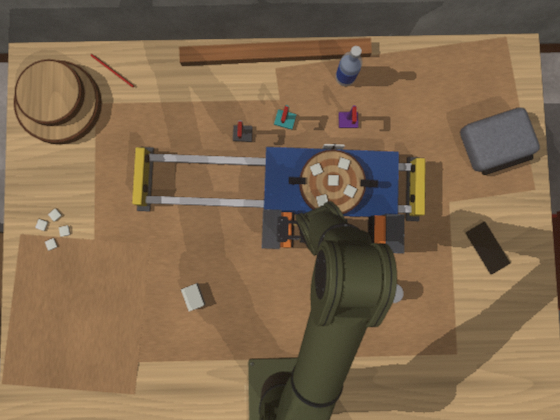

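The top view shows the shut gripper in the bay at about (330,215), with the carriage unmoved. The plate is still visible at (334,147), and so is the pointer at (240,131). Next I start the slow push at a constant speed of 36 mm/s.

{"fn": "send_rows", "kwargs": {"rows": "0 0.004 0 0;0 0.012 0 0;0 0.022 0 0;0 0.032 0 0;0 0.042 0 0;0 0.052 0 0;0 0.062 0 0;0 0.072 0 0"}}

```text
clock: 3.55
tool_pos: [0.4801, -0.0647, 0.0954]
eef_rot: [0.028, 1.0, 0.0, -0.0]
contact_force: [0.4, 0.6, -0.4]
opening: 0.008
finger_force: 0.0
```

```bash
cat > t2.py <<'E'
from t import *
import json,os
def track(save=None):
    s=sensors.get_state(); p,d,c=snap('top',save); X=cloud(c,d)
    hh=cv2.cvtColor(p,cv2.COLOR_RGB2HSV).astype(int); V=hh[...,2]
    f=210/np.tan(np.radians(c['fov_y'])/2)
    # plane-cast every pixel at z=.095
    T=np.array(c['world_from_camera']); v,u=np.mgrid[:420,:560]
    R=np.stack([(u-c['cx'])/f,(v-c['cy'])/f,np.ones_like(u,float)],-1)@T[:3,:3].T
    P=T[:2,3]+R[...,:2]*((.095-T[2,3])/R[...,2])[...,None]
    S=P@e; RX=P@ex; res={}
    w=(hh[...,1]<70)&(V>75)&(abs(RX-.736)<.014)&(S>-.2)&(S<.3)&(X[...,2]>.055)
    cs=comps(w,20)
    if cs:
        m=max(cs,key=lambda t:t[1][4])[0]; res['plate']=round(1000*(S[m].max()+S[m].min())/2,1)
    t=(hh[...,1]<70)&(V>110)&(RX>.53)&(RX<.722)&(S>-.25)&(S<.35)
    res['tiles']=sorted([(round(1000*S[m].mean(),1),round(1000*RX[m].mean()),int(st[4])) for m,st,_ in comps(t,20)],key=lambda a:-a[1])
    bl=(hh[...,0]>105)&(hh[...,0]<125)&(hh[...,1]>100)
    # blue front edge, sub-pixel by saturation-threshold crossing on rows
    E=[]
    for r in range(150,175):
        row=np.nonzero(bl[r])[0]; row=row[S[r,row]<.45]
        if len(row): E.append(S[r,row].max())
    res['front']=round(1000*np.median(E),1) if E else None
    Tt=s['tool_pos']
    print(round(s['clock'],3),res,'tool s %.1f rx %.1f z %.1f'%(1000*Tt[:2]@e,1000*Tt[:2]@ex,1000*Tt[2]),'F',round(float(s['contact_force'][:2]@e),2))
    return p,d,c,S,RX
E
python3 - <<'E'
from t2 import *
track();track()
E
```

```text
3.55 {'plate': np.float64(-122.4), 'tiles': [(np.float64(-151.0), 682, 113), (np.float64(212.3), 681, 688), (np.float64(-71.2), 663, 117), (np.float64(-121.9), 633, 119), (np.float64(-171.2), 603, 118), (np.float64(-92.7), 577, 84), (np.float64(213.0), 557, 732)], 'front': np.float64(74.0)} tool s -37.4 rx 483.0 z 95.4 F 0.67
3.6 {'plate': np.float64(-125.2), 'tiles': [(np.float64(-150.9), 683, 114), (np.float64(212.5), 681, 688), (np.float64(-71.3), 663, 116), (np.float64(-121.9), 633, 119), (np.float64(-171.2), 603, 118), (np.float64(-92.6), 577, 85), (np.float64(213.2), 557, 734)], 'front': np.float64(74.0)} tool s -36.5 rx 483.1 z 95.4 F 0.87
```

{"fn": "send_rows", "kwargs": {"rows": "0 0.008 0 0;0 0.018 0 0;0 0.028 0 0;0 0.038 0 0;0 0.048 0 0;0 0.058 0 0;0 0.068 0 0;0 0.078 0 0;0 0.088 0 0;0 0.098 0 0"}}

```text
clock: 4.48
tool_pos: [0.4818, -0.0354, 0.0954]
eef_rot: [0.028, 1.0, 0.0, 0.0]
contact_force: [-0.6, -0.2, 1.2]
opening: 0.007
finger_force: 0.2
```

{"fn": "send_rows", "kwargs": {"rows": "0 0.01 0 0;0 0.02 0 0;0 0.03 0 0;0 0.04 0 0;0 0.05 0 0;0 0.06 0 0;0 0.07 0 0"}}

```text
clock: 5.07
tool_pos: [0.4829, -0.0144, 0.0954]
eef_rot: [0.028, 1.0, 0.0, -0.0]
contact_force: [-0.9, -0.1, 0.3]
opening: 0.001
finger_force: 0.0
```

```bash
python3 - <<'E'
from t2 import *
track()
E
```

```text
5.067 {'plate': np.float64(-71.0), 'tiles': [(np.float64(-100.0), 683, 113), (np.float64(237.2), 681, 565), (np.float64(-19.9), 663, 119), (np.float64(-69.7), 633, 118), (np.float64(-119.6), 603, 116), (np.float64(-40.2), 574, 114), (np.float64(237.8), 557, 603)], 'front': np.float64(123.7)} tool s 13.0 rx 483.0 z 95.4 F -0.12
```

{"fn": "send_rows", "kwargs": {"rows": "0 0.004 0 0;0 0.004 0 0;0 0.004 0 0"}}

```text
clock: 5.37
tool_pos: [0.483, -0.0136, 0.0954]
eef_rot: [0.028, 1.0, -0.0, -0.0]
contact_force: [-0.7, -0.0, -0.1]
opening: 0.004
finger_force: 0.0
```

```bash
python3 - <<'E'
from t2 import *
track()
E
```

```text
5.367 {'plate': np.float64(-24.4), 'tiles': [(np.float64(-79.8), 683, 113), (np.float64(246.9), 681, 519), (np.float64(-0.1), 663, 118), (np.float64(-49.5), 633, 119), (np.float64(-99.7), 603, 117), (np.float64(-22.3), 577, 81), (np.float64(247.8), 557, 543)], 'front': np.float64(143.1)} tool s 13.8 rx 483.0 z 95.4 F -0.05
```

{"fn": "send_rows", "kwargs": {"rows": "0 0 0 0;0 0 0 0;0 0 0 0;0 0 0 0"}}

```text
clock: 5.75
tool_pos: [0.483, -0.0137, 0.0954]
eef_rot: [0.028, 1.0, 0.0, -0.0]
contact_force: [0.6, 0.2, 0.2]
opening: 0.005
finger_force: 0.0
```

```bash
python3 - <<'E'
from t2 import *
track()
p,d,c,S,RX=track('t2')
m=[mm for mm,s,ce in comps(masks(p)['red'],20) if 220<ce[0]<255 and 100<ce[1]<150][0]
X=cloud(c,d); 
rd=((lambda h:((h[...,0]<8)|(h[...,0]>172))&(h[...,1]>120))(cv2.cvtColor(p,cv2.COLOR_RGB2HSV).astype(int)))
rd[:, :225]=0; rd[:,255:]=0; rd[:110]=0; rd[145:]=0
v,u=np.nonzero(rd); 
for vv in range(v.min(),v.max()+1):
    k=u[v==vv]
    if len(k):
        for z in (.095,.115):
            q=onplane(c,k.mean(),vv,z)[:2]; print(vv,round(k.mean(),1),len(k),z,'s %.1f rx %.1f'%(1000*q@e,1000*q@ex), X[vv,int(k.mean()),2].round(3))
E
```

```text
5.75 {'plate': np.float64(-14.4), 'tiles': [(np.float64(-55.0), 683, 114), (np.float64(257.7), 681, 461), (np.float64(-234.9), 681, 68), (np.float64(25.0), 663, 114), (np.float64(-25.2), 633, 109), (np.float64(-75.0), 603, 115), (np.float64(7.6), 575, 92), (np.float64(259.9), 557, 480), (np.float64(-236.7), 556, 63)], 'front': np.float64(167.2)} tool s 13.8 rx 483.0 z 95.4 F 0.25
5.8 {'plate': np.float64(-50.7), 'tiles': [(np.float64(-52.0), 683, 114), (np.float64(259.0), 681, 449), (np.float64(-234.5), 680, 68), (np.float64(28.1), 663, 113), (np.float64(-21.1), 633, 107), (np.float64(-71.7), 603, 116), (np.float64(10.4), 575, 98), (np.float64(261.6), 557, 471), (np.float64(-234.5), 557, 73)], 'front': np.float64(170.7)} tool s 13.8 rx 483.0 z 95.4 F 1.03
122 239.5 4 0.095 s 156.3 rx 793.6 0.111
122 239.5 4 0.115 s 154.5 rx 787.9 0.111
123 239.5 4 0.095 s 156.2 rx 790.6 0.114
123 239.5 4 0.115 s 154.4 rx 785.0 0.114
124 239.5 4 0.095 s 156.1 rx 787.7 0.116
124 239.5 4 0.115 s 154.3 rx 782.1 0.116
125 239.0 5 0.095 s 157.4 rx 784.6 0.112
125 239.0 5 0.115 s 155.6 rx 779.1 0.112
126 23
[... 277 characters left out ...]
117
129 239.5 4 0.115 s 153.6 rx 767.4 0.117
130 239.5 4 0.095 s 155.3 rx 769.8 0.116
130 239.5 4 0.115 s 153.5 rx 764.5 0.116
131 239.0 5 0.095 s 156.7 rx 766.8 0.117
131 239.0 5 0.115 s 154.8 rx 761.5 0.117
132 239.0 5 0.095 s 156.5 rx 763.8 0.115
132 239.0 5 0.115 s 154.7 rx 758.6 0.115
133 239.0 5 0.095 s 156.4 rx 760.8 0.117
133 239.0 5 0.115 s 154.6 rx 755.7 0.117
134 239.0 5 0.095 s 156.3 rx 757.9 0.113
134 239.0 5 0.115 s 154.5 rx 752.8 0.113
135 239.0 5 0.095 s 156.2 rx 754.9 0.117
135 239.0 5 0.115 s 154.3 rx 749.8 0.117
136 239.0 3 0.095 s 156.0 rx 751.9 0.112
136 239.0 3 0.115 s 154.2 rx 746.9 0.112
137 239.5 2 0.095 s 154.4 rx 749.0 0.099
137 239.5 2 0.115 s 152.7 rx 744.1 0.099
```

{"fn": "send_rows", "kwargs": {"rows": "0 0 0 0;0 0 0 0;0 0 0 0;0 0 0 0;0 0 0 0;0 0 0 0;0 0 0 0;0 0 0 0;0 0 0 0"}}

```text
clock: 6.6
tool_pos: [0.4831, -0.0135, 0.0954]
eef_rot: [0.028, 1.0, 0.0, 0.0]
contact_force: [1.0, 0.4, 0.2]
opening: 0.007
finger_force: 0.0
```

```bash
python3 - <<'E'
from t2 import *
track();track()
E
```

```text
6.6 {'plate': np.float64(26.9), 'tiles': [(np.float64(-2.1), 682, 114), (np.float64(284.6), 681, 316), (np.float64(-210.8), 680, 199), (np.float64(77.7), 663, 117), (np.float64(28.5), 633, 116), (np.float64(-21.8), 603, 114), (np.float64(58.0), 573, 114), (np.float64(285.8), 557, 341), (np.float64(-211.8), 556, 201)], 'front': np.float64(218.7)} tool s 13.9 rx 483.1 z 95.4 F 0.5
6.65 {'plate': np.float64(13.6), 'tiles': [(np.float64(1.0), 683, 113), (np.float64(286.0), 681, 308), (np.float64(-209.0), 680, 209), (np.float64(80.8), 663, 118), (np.float64(31.8), 633, 119), (np.float64(-18.8), 603, 115), (np.float64(61.0), 573, 114), (np.float64(287.1), 557, 335), (np.float64(-209.9), 556, 213)], 'front': np.float64(221.6)} tool s 13.8 rx 483.0 z 95.4 F -0.38
```

{"fn": "send_rows", "kwargs": {"rows": "0 0 0 0;0 0 0 0;0 0 0 0;0 0 0 0;0 0 0 0"}}

```text
clock: 7.12
tool_pos: [0.483, -0.0136, 0.0954]
eef_rot: [0.028, 1.0, 0.0, -0.0]
contact_force: [0.2, 0.7, 1.1]
opening: 0.004
finger_force: 0.0
```

```bash
python3 - <<'E'
from t2 import *
track();track()
E
```

```text
7.117 {'plate': np.float64(53.0), 'tiles': [(np.float64(299.0), 682, 243), (np.float64(28.5), 682, 115), (np.float64(-196.8), 680, 274), (np.float64(108.6), 663, 116), (np.float64(58.2), 633, 110), (np.float64(8.9), 603, 117), (np.float64(88.9), 573, 114), (np.float64(300.8), 557, 261), (np.float64(-195.6), 557, 292)], 'front': np.float64(249.0)} tool s 13.8 rx 483.0 z 95.4 F 0.72
7.167 {'plate': np.float64(66.0), 'tiles': [(np.float64(31.3), 683, 116), (np.float64(300.5), 682, 235), (np.float64(-195.7), 680, 280), (np.float64(111.6), 663, 114), (np.float64(61.3), 633, 110), (np.float64(11.8), 603, 117), (np.float64(92.0), 574, 114), (np.float64(301.9), 557, 256), (np.float64(-194.7), 557, 298)], 'front': np.float64(251.6)} tool s 13.8 rx 483.0 z 95.4 F 0.14
```

{"fn": "send_rows", "kwargs": {"rows": "0 0 0 0;0 0 0 0;0 0 0 0;0 0.0036 0 0;0 0.0111 0 0;0 0.0186 0 0;0 0.0261 0 0;0 0.0336 0 0;0 0.0411 0 0;0 0.0486 0 0"}}

```text
clock: 8.05
tool_pos: [0.4839, 0.0013, 0.0954]
eef_rot: [0.028, 1.0, 0.0, 0.0]
contact_force: [-0.4, -0.5, -0.2]
opening: 0.008
finger_force: 0.0
```

{"fn": "send_rows", "kwargs": {"rows": "0 0.0075 0 0;0 0.015 0 0;0 0.0225 0 0;0 0.03 0 0;0 0.0375 0 0;0 0.045 0 0;0 0.0525 0 0;0 0.06 0 0;0 0.0675 0 0;0 0.075 0 0"}}

```text
clock: 8.88
tool_pos: [0.4852, 0.0237, 0.0954]
eef_rot: [0.028, 1.0, 0.0, 0.0]
contact_force: [-0.4, 0.3, -0.1]
opening: 0.003
finger_force: 0.1
```

{"fn": "send_rows", "kwargs": {"rows": "0 0.0075 0 0;0 0.015 0 0;0 0.0225 0 0;0 0.03 0 0;0 0.0375 0 0;0 0.045 0 0;0 0.0525 0 0"}}

```text
clock: 9.47
tool_pos: [0.4859, 0.0393, 0.0954]
eef_rot: [0.028, 1.0, -0.0, -0.0]
contact_force: [-0.4, -0.3, 0.3]
opening: 0.001
finger_force: 0.0
```

```bash
python3 - <<'E'
from t2 import *
track();
E
```

```text
9.467 {'plate': np.float64(156.3), 'tiles': [(np.float64(128.0), 683, 114), (np.float64(-148.5), 680, 525), (np.float64(207.9), 663, 112), (np.float64(158.5), 634, 110), (np.float64(108.0), 604, 117), (np.float64(188.3), 573, 111), (np.float64(-149.5), 557, 544)], 'front': np.float64(345.5)} tool s 66.8 rx 482.9 z 95.4 F -0.37
```

{"fn": "send_rows", "kwargs": {"rows": "0 0.0075 0 0;0 0.015 0 0;0 0.0225 0 0;0 0.03 0 0;0 0.03 0 0"}}

```text
clock: 9.93
tool_pos: [0.4866, 0.0489, 0.0954]
eef_rot: [0.028, 1.0, 0.0, 0.0]
contact_force: [-0.4, 0.7, 0.2]
opening: 0.003
finger_force: 0.0
```

```bash
python3 - <<'E'
from t2 import *
track();track()
E
```

```text
9.933 {'plate': np.float64(136.2), 'tiles': [(np.float64(129.4), 683, 111), (np.float64(-148.8), 680, 525), (np.float64(209.7), 663, 112), (np.float64(159.7), 634, 117), (np.float64(109.6), 603, 114), (np.float64(190.0), 573, 115), (np.float64(-149.1), 557, 547)], 'front': np.float64(346.6)} tool s 76.4 rx 483.0 z 95.4 F 0.63
9.983 {'plate': np.float64(159.7), 'tiles': [(np.float64(129.5), 683, 114), (np.float64(-148.9), 680, 523), (np.float64(209.9), 664, 113), (np.float64(159.7), 634, 117), (np.float64(109.8), 603, 114), (np.float64(190.0), 573, 114), (np.float64(-148.6), 557, 548)], 'front': np.float64(346.6)} tool s 76.0 rx 483.0 z 95.4 F 0.0
```

{"fn": "send_rows", "kwargs": {"rows": "0 -0.01 0 0;0 -0.02 0 0;0 -0.02 0 0;0 -0.02 0 0;0 -0.02 0 0"}}

```text
clock: 10.45
tool_pos: [0.4862, 0.042, 0.0954]
eef_rot: [0.028, 1.0, 0.0, 0.0]
contact_force: [0.1, 0.5, 0.7]
opening: 0.003
finger_force: 0.0
```

```bash
cat > idx.py <<'E'
import io,contextlib,re
from t2 import *
OFF={'683':29.0,'663':-50.7,'633':0.2,'603':49.3}
def idx(n=2):
    for _ in range(n):
        b=io.StringIO()
        with contextlib.redirect_stdout(b): p,d,c,S,RX=track()
        t=b.getvalue(); v=[]
        for a,r,N in re.findall(r'\(np\.float64\((-?[\d.]+)\), (\d+), (\d+)\)',t):
            for k,o in OFF.items():
                if abs(int(r)-int(k))<4 and 90<int(N)<130: v.append(float(a)+o)
        print(t.split()[0],'idx',np.round(v,1),'mean',np.mean(v).round(2),t[t.index('tool'):].strip())
E
python3 -c "
from idx import *
idx(3)"
```

```text
10.45 idx [160.1 160.6 161.9 160.3] mean 160.73 tool s 69.5 rx 483.0 z 95.4 F 0.53
10.5 idx [160.2 160.7 162.2 160.4] mean 160.88 tool s 69.6 rx 483.0 z 95.4 F 0.28
10.55 idx [160.3 160.7 162.2 160.5] mean 160.93 tool s 69.7 rx 483.0 z 95.4 F -0.04
```

{"fn": "send_rows", "kwargs": {"rows": "0 0 0 0;0 0 0 0;0 0 0 0;0 0 0 0;0 0 0 0;0 0 0 0;0 0 0 0;0 0 0 0"}}

```text
clock: 11.27
tool_pos: [0.4862, 0.0422, 0.0954]
eef_rot: [0.028, 1.0, 0.0, 0.0]
contact_force: [0.4, -0.0, -0.2]
opening: 0.008
finger_force: 0.0
```

```bash
python3 -c "
from idx import *
idx(1)"
```

```text
11.267 idx [162.3 162.7 163.7 162.8] mean 162.88 tool s 69.7 rx 483.0 z 95.4 F -0.01
```

{"fn": "send_rows", "kwargs": {"rows": "0 0 0 0;0 0 0 0;0 0 0 0;0 0 0 0;0 0 0 0;0 0 0 0"}}

```text
clock: 11.82
tool_pos: [0.4861, 0.0422, 0.0954]
eef_rot: [0.028, 1.0, 0.0, -0.0]
contact_force: [0.2, 0.4, -0.2]
opening: 0.001
finger_force: 0.0
```

```bash
python3 -c "
from idx import *
idx(2)"
```

```text
11.817 idx [162.8 163.2 164.3 163. ] mean 163.32 tool s 69.7 rx 483.0 z 95.4 F 0.38
11.867 idx [162.8 162.8 164.1 163. ] mean 163.18 tool s 69.7 rx 483.0 z 95.4 F -0.59
```

{"fn": "send_rows", "kwargs": {"rows": "0 0 0 0;0 0 0 0;0 0 0 0;0 0 0 0"}}

```text
clock: 12.25
tool_pos: [0.4862, 0.0422, 0.0954]
eef_rot: [0.028, 1.0, 0.0, -0.0]
contact_force: [0.3, -0.2, 0.4]
opening: 0.005
finger_force: 0.0
```

{"fn": "send_rows", "kwargs": {"rows": "0 0.02 0 0;0 0.08 0 0;0 0.17 0 0;0 0.26 0 0;0 0.35 0 0;0 0.43 0 0;0 0.49 0 0;0 0.53 0 0;0 0.55 0 0;0 0.55 0 0"}}

```text
clock: 13.08
tool_pos: [0.4953, 0.2083, 0.0954]
eef_rot: [0.027, 1.0, 0.0, 0.0]
contact_force: [-0.3, 0.3, 0.4]
opening: 0.006
finger_force: 0.0
```

```bash
python3 -c "
from idx import *
idx(2)"
```

```text
13.083 idx [159.5 159.8 160.4 159.7] mean 159.85 tool s 236.1 rx 482.7 z 95.4 F 0.31
13.133 idx [159.3 159.5 160.3 159.7] mean 159.7 tool s 234.3 rx 482.8 z 95.3 F -0.23
```

{"fn": "send_rows", "kwargs": {"rows": "0 0 0 0;0 0 0 0;0 0 0 0;0 0 0 0;0 0 0 0"}}

```text
clock: 13.6
tool_pos: [0.4955, 0.2065, 0.0954]
eef_rot: [0.028, 1.0, -0.0, -0.0]
contact_force: [-1.3, 0.3, 0.4]
opening: 0.005
finger_force: 0.0
```

```bash
python3 -c "
from idx import *
idx(2)"
```

```text
13.6 idx [158.2 158.5 159.7 158.7] mean 158.77 tool s 234.2 rx 483.0 z 95.4 F 0.22
13.65 idx [158.  158.4 159.5 158.6] mean 158.62 tool s 234.4 rx 482.9 z 95.4 F -0.48
```

```bash
python3 - <<'E'
from t2 import *
p,d,c=snap('top'); a=cv2.resize(p[110:160,210:270],None,fx=8,fy=8,interpolation=cv2.INTER_CUBIC)
q,d2,c2=snap('scene'); b=cv2.resize(q[235:295,200:260],None,fx=400/60,fy=400/60,interpolation=cv2.INTER_CUBIC)
a=cv2.resize(a,(480,400)); cv2.imwrite('pics/c3.png',np.hstack([a[:,:400],b])[:,:,::-1])
E
```

```text
(no output)
```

View pics/c3.png

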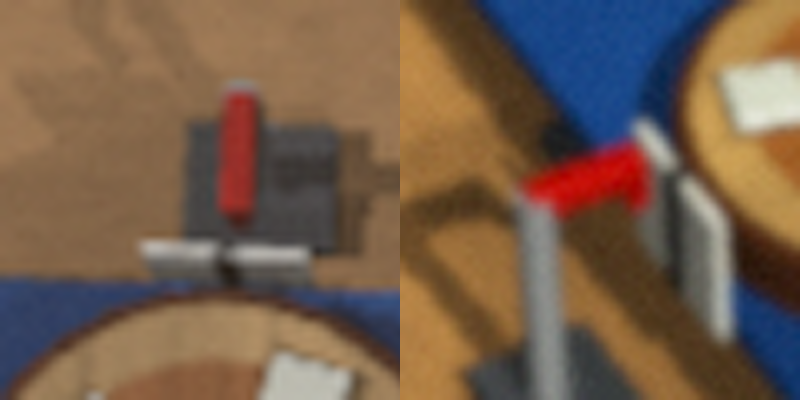

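{"fn": "send_rows", "kwargs": {"rows": "0 0.008 0 0;0 0.017 0 0;0 0.026 0 0;0 0.033 0 0;0 0.039 0 0;0 0.043 0 0;0 0.0448 0 0;0 0.0455 0 0;0 0.0457 0 0"}}

```text
clock: 14.55
tool_pos: [0.4962, 0.2206, 0.0954]
eef_rot: [0.028, 1.0, -0.0, -0.0]
contact_force: [0.2, 0.2, 0.6]
opening: 0.01
finger_force: 0.0
```

```bash
python3 -c "
from idx import *
idx(2)"
```

```text
14.55 idx [156.1 156.2 157.2 156.5] mean 156.5 tool s 248.3 rx 482.9 z 95.4 F 0.23
14.6 idx [156.1 156.3 157.  156.4] mean 156.45 tool s 248.3 rx 482.9 z 95.4 F 0.19
```

{"fn": "send_rows", "kwargs": {"rows": "0 -0.0004 0 0;0 -0.0008 0 0;0 -0.0011 0 0;0 -0.0015 0 0;0 -0.0019 0 0;0 -0.0023 0 0;0 -0.0027 0 0;0 -0.0031 0 0;0 -0.0035 0 0;0 -0.0039 0 0"}}

```text
clock: 15.48
tool_pos: [0.4961, 0.2194, 0.0954]
eef_rot: [0.028, 1.0, 0.0, 0.0]
contact_force: [-0.5, 0.1, -0.7]
opening: 0.001
finger_force: 0.0
```

```bash
python3 -c "
from idx import *
idx(1)"
```

```text
15.483 idx [154.2 154.1 155.9 154.5] mean 154.68 tool s 247.2 rx 482.9 z 95.4 F 0.08
```

{"fn": "send_rows", "kwargs": {"rows": "0 -0.0004 0 0;0 -0.0008 0 0;0 -0.0012 0 0;0 -0.0016 0 0;0 -0.002 0 0;0 -0.0024 0 0;0 -0.0028 0 0;0 -0.0032 0 0;0 -0.0036 0 0;0 -0.004 0 0"}}

```text
clock: 16.37
tool_pos: [0.4961, 0.2183, 0.0954]
eef_rot: [0.028, 1.0, 0.0, 0.0]
contact_force: [-0.8, -0.4, -0.1]
opening: 0.003
finger_force: 0.0
```

```bash
python3 -c "
from idx import *
idx(2)"
```

```text
16.367 idx [152.8 153.1 154.2 153.1] mean 153.3 tool s 246.0 rx 482.9 z 95.4 F -0.41
16.417 idx [152.6 152.8 154.2 152.9] mean 153.12 tool s 246.0 rx 482.9 z 95.4 F -0.22
```

{"fn": "send_rows", "kwargs": {"rows": "0 -0.0004 0 0;0 -0.0008 0 0;0 -0.0012 0 0;0 -0.0016 0 0;0 -0.002 0 0;0 -0.0024 0 0;0 -0.0028 0 0;0 -0.0032 0 0;0 -0.0036 0 0;0 -0.004 0 0"}}

```text
clock: 17.3
tool_pos: [0.496, 0.217, 0.0954]
eef_rot: [0.028, 1.0, 0.0, 0.0]
contact_force: [0.1, -1.1, -0.7]
opening: 0.007
finger_force: 0.0
```

```bash
python3 -c "
from idx import *
idx(2)"
```

```text
17.3 idx [152.3 152.5 154.  152.7] mean 152.88 tool s 244.8 rx 482.9 z 95.4 F -1.1
17.35 idx [152.2 152.3 154.  152.5] mean 152.75 tool s 244.8 rx 482.9 z 95.4 F -0.77
```

{"fn": "send_rows", "kwargs": {"rows": "0 -0.01 0 0;0 -0.04 0 0;0 -0.1 0 0;0 -0.17 0 0;0 -0.23 0 0;0 -0.28 0 0;0 -0.3 0 0;0 -0.3 0 0"}}

```text
clock: 18.07
tool_pos: [0.4907, 0.1246, 0.0954]
eef_rot: [0.03, 1.0, -0.001, -0.0]
contact_force: [0.3, 1.3, 0.2]
opening: 0.005
finger_force: 0.0
```

```bash
python3 -c "
from idx import *
idx(2)"
```

```text
18.067 idx [151.6 151.7 153.8 152. ] mean 152.27 tool s 152.2 rx 482.9 z 95.4 F 1.35
18.117 idx [151.6 151.7 153.6 152.1] mean 152.25 tool s 154.1 rx 483.1 z 95.5 F 0.45
```

{"fn": "send_rows", "kwargs": {"rows": "0 0 0 0;0 0 0 0;0 0 0 0;0 0 0 0;0 0 0 0;0 0 0 0;0 0 0 0;0 0 0 0;0 0 0 0;0 0 0 0"}}

```text
clock: 19.0
tool_pos: [0.4909, 0.1271, 0.0954]
eef_rot: [0.028, 1.0, 0.0, 0.0]
contact_force: [-0.4, 0.0, -0.8]
opening: 0.006
finger_force: 0.0
```

```bash
python3 -c "
from idx import *
idx(3)"
```

```text
19.0 idx [151.5 151.1 152.5 151.6] mean 151.68 tool s 154.8 rx 482.9 z 95.4 F 0.03
19.05 idx [151.3 151.3 152.4 151.5] mean 151.62 tool s 154.8 rx 483.0 z 95.4 F -0.67
19.1 idx [151.3 151.2 152.4 151.6] mean 151.62 tool s 154.8 rx 482.9 z 95.4 F 0.03
```

{"fn": "send_rows", "kwargs": {"rows": "0 0.01 0 0;0 0.04 0 0;0 0.09 0 0;0 0.14 0 0;0 0.19 0 0;0 0.23 0 0;0 0.255 0 0;0 0.27 0 0;0 0.28 0 0;0 0.285 0 0"}}

```text
clock: 19.98
tool_pos: [0.4957, 0.2124, 0.0954]
eef_rot: [0.028, 1.0, -0.0, -0.0]
contact_force: [-0.2, -0.1, 0.6]
opening: 0.001
finger_force: 0.0
```

{"fn": "send_rows", "kwargs": {"rows": "0 0.002 0 0;0 0.004 0 0;0 0.005 0 0;0 0.005 0 0;0 0.005 0 0"}}

```text
clock: 20.4
tool_pos: [0.4959, 0.2137, 0.0954]
eef_rot: [0.028, 1.0, -0.0, -0.0]
contact_force: [0.0, -0.6, -0.4]
opening: 0.006
finger_force: 0.0
```

```bash
python3 -c "
from idx import *
idx(3)"
```

```text
20.4 idx [150.3 150.6 151.2 150.6] mean 150.68 tool s 241.4 rx 482.9 z 95.4 F -0.56
20.45 idx [150.4 150.7 151.2 150.6] mean 150.72 tool s 241.5 rx 482.9 z 95.4 F 0.59
20.5 idx [150.3 150.5 151.3 150.5] mean 150.65 tool s 241.6 rx 482.9 z 95.4 F 0.42
```

{"fn": "send_rows", "kwargs": {"rows": "0 0.001 0 0;0 0.002 0 0;0 0.002 0 0;0 0.0019 0 0;0 0.0018 0 0;0 0.0017 0 0;0 0.0016 0 0;0 0.0015 0 0;0 0.0014 0 0;0 0.0013 0 0"}}

```text
clock: 21.38
tool_pos: [0.4958, 0.2144, 0.0954]
eef_rot: [0.028, 1.0, 0.0, 0.0]
contact_force: [0.2, -0.4, 1.0]
opening: 0.005
finger_force: 0.0
```

```bash
python3 -c "
from idx import *
idx(1)"
```

```text
21.383 idx [149.6 149.8 151.2 150. ] mean 150.15 tool s 242.2 rx 482.9 z 95.4 F -0.36
```

{"fn": "send_rows", "kwargs": {"rows": "0 -0.0001 0 0;0 -0.0002 0 0;0 -0.0003 0 0;0 -0.0004 0 0;0 -0.0005 0 0;0 -0.0005 0 0;0 -0.0006 0 0;0 -0.0007 0 0;0 -0.0008 0 0;0 -0.0009 0 0"}}

```text
clock: 22.27
tool_pos: [0.4958, 0.2141, 0.0954]
eef_rot: [0.028, 1.0, 0.0, 0.0]
contact_force: [0.1, 0.3, -0.0]
opening: 0.008
finger_force: 0.0
```

```bash
python3 -c "
from idx import *
idx(2)"
```

```text
22.267 idx [149.4 149.6 150.9 149.7] mean 149.9 tool s 241.9 rx 482.9 z 95.4 F 0.26
22.317 idx [149.4 149.6 150.9 149.7] mean 149.9 tool s 242.0 rx 482.9 z 95.4 F -0.45
```

{"fn": "send_rows", "kwargs": {"rows": "0 -0.0001 0 0;0 -0.0002 0 0;0 -0.0003 0 0;0 -0.0004 0 0;0 -0.0005 0 0;0 -0.0005 0 0;0 -0.0006 0 0;0 -0.0007 0 0;0 -0.0008 0 0;0 -0.0009 0 0"}}

```text
clock: 23.2
tool_pos: [0.4958, 0.2139, 0.0954]
eef_rot: [0.028, 1.0, 0.0, 0.0]
contact_force: [-0.5, 0.1, 0.0]
opening: 0.008
finger_force: 0.0
```

```bash
python3 -c "
from idx import *
idx(2)"
```

```text
23.2 idx [148.8 149.1 150.9 149.3] mean 149.52 tool s 241.7 rx 482.9 z 95.4 F 0.1
23.25 idx [148.9 149.1 150.8 149.3] mean 149.52 tool s 241.6 rx 482.9 z 95.4 F -0.28
```

{"fn": "send_rows", "kwargs": {"rows": "0 0.0002 0 0;0 0.0004 0 0;0 0.0006 0 0;0 0.0009 0 0;0 0.0011 0 0;0 0.0013 0 0;0 0.0015 0 0;0 0.0017 0 0;0 0.0019 0 0;0 0.0021 0 0"}}

```text
clock: 24.13
tool_pos: [0.4958, 0.2145, 0.0954]
eef_rot: [0.028, 1.0, 0.0, -0.0]
contact_force: [0.6, 0.5, 0.2]
opening: 0.003
finger_force: 0.0
```

{"fn": "send_rows", "kwargs": {"rows": "0 0.0002 0 0;0 0.0004 0 0;0 0.0006 0 0;0 0.0008 0 0;0 0.0009 0 0;0 0.0009 0 0"}}

```text
clock: 24.63
tool_pos: [0.4959, 0.2148, 0.0954]
eef_rot: [0.028, 1.0, 0.0, 0.0]
contact_force: [0.1, 0.3, -0.7]
opening: 0.006
finger_force: 0.0
```

```bash
python3 -c "
from idx import *
idx(2)"
```

```text
24.633 idx [149.5 149.7 151.1 149.9] mean 150.05 tool s 242.6 rx 482.9 z 95.4 F 0.27
24.683 idx [149.5 149.9 151.2 150. ] mean 150.15 tool s 242.6 rx 482.9 z 95.4 F -0.22
```

{"fn": "send_rows", "kwargs": {"rows": "0 -0.02 0 0;0 -0.08 0 0;0 -0.17 0 0;0 -0.26 0 0;0 -0.35 0 0;0 -0.43 0 0;0 -0.49 0 0;0 -0.53 0 0;0 -0.55 0 0;0 -0.555 0 0"}}

```text
clock: 25.57
tool_pos: [0.4865, 0.0475, 0.0954]
eef_rot: [0.029, 1.0, -0.0, -0.0]
contact_force: [-0.1, -0.5, 0.8]
opening: 0.008
finger_force: 0.0
```

```bash
python3 -c "
from idx import *
idx(2)"
```

```text
25.567 idx [151.3 151.9 153.1 151.7] mean 152.0 tool s 75.0 rx 483.0 z 95.4 F -0.51
25.617 idx [151.5 151.5 153.4 151.7] mean 152.02 tool s 76.0 rx 483.1 z 95.4 F -0.37
```

{"fn": "send_rows", "kwargs": {"rows": "0 -0.006 0 0;0 -0.014 0 0;0 -0.022 0 0;0 -0.03 0 0;0 -0.037 0 0;0 -0.042 0 0;0 -0.0445 0 0;0 -0.0455 0 0;0 -0.046 0 0"}}

```text
clock: 26.42
tool_pos: [0.4857, 0.0348, 0.0954]
eef_rot: [0.028, 1.0, 0.0, 0.0]
contact_force: [0.6, 0.8, -0.7]
opening: 0.003
finger_force: 0.0
```

```bash
python3 -c "
from idx import *
idx(2)"
```

```text
26.417 idx [152.5 153.2 154.2 153.1] mean 153.25 tool s 62.2 rx 483.0 z 95.4 F 0.85
26.467 idx [152.6 153.3 154.3 153.1] mean 153.32 tool s 62.3 rx 483.0 z 95.4 F 0.09
```

{"fn": "send_rows", "kwargs": {"rows": "0 0 0 0;0 0 0 0;0 0 0 0;0 0 0 0;0 0 0 0;0 0 0 0"}}

```text
clock: 27.02
tool_pos: [0.4857, 0.0348, 0.0954]
eef_rot: [0.028, 1.0, 0.0, 0.0]
contact_force: [0.4, -0.0, 1.1]
opening: 0.005
finger_force: 0.0
```

```bash
python3 -c "
from idx import *
idx(2)"
```

```text
27.017 idx [153.4 154.2 155.  154. ] mean 154.15 tool s 62.3 rx 483.0 z 95.4 F -0.02
27.067 idx [153.4 154.1 155.2 154. ] mean 154.18 tool s 62.3 rx 483.0 z 95.4 F 0.02
```

{"fn": "send_rows", "kwargs": {"rows": "0 0.0001 0 0;0 0.0003 0 0;0 0.0005 0 0;0 0.0007 0 0;0 0.0009 0 0;0 0.0011 0 0;0 0.0012 0 0;0 0.0014 0 0;0 0.0016 0 0;0 0.0018 0 0"}}

```text
clock: 27.95
tool_pos: [0.4858, 0.0353, 0.0954]
eef_rot: [0.028, 1.0, 0.0, 0.0]
contact_force: [-0.3, 0.2, 1.1]
opening: 0.007
finger_force: 0.0
```

{"fn": "send_rows", "kwargs": {"rows": "0 0.0002 0 0;0 0.0004 0 0;0 0.0005 0 0;0 0.0007 0 0;0 0.0009 0 0;0 0.0011 0 0;0 0.0012 0 0;0 0.0014 0 0;0 0.0016 0 0;0 0.0018 0 0"}}

```text
clock: 28.78
tool_pos: [0.4858, 0.0359, 0.0954]
eef_rot: [0.028, 1.0, 0.0, 0.0]
contact_force: [-0.4, 0.6, 0.1]
opening: 0.007
finger_force: 0.0
```

```bash
python3 -c "
from idx import *
idx(2)"
```

```text
28.783 idx [156.  156.5 157.2 156.6] mean 156.57 tool s 63.4 rx 483.0 z 95.4 F 0.55
28.833 idx [156.  156.7 157.3 156.5] mean 156.62 tool s 63.4 rx 483.0 z 95.4 F -0.15
```

{"fn": "send_rows", "kwargs": {"rows": "0 0.0002 0 0;0 0.0004 0 0;0 0.0005 0 0;0 0.0007 0 0;0 0.0009 0 0;0 0.0011 0 0"}}

```text
clock: 29.38
tool_pos: [0.4858, 0.0362, 0.0954]
eef_rot: [0.028, 1.0, 0.0, 0.0]
contact_force: [0.2, -0.3, 0.8]
opening: 0.002
finger_force: 0.0
```

```bash
python3 -c "
from idx import *
idx(2)"
```

```text
29.383 idx [156.1 156.8 157.7 156.8] mean 156.85 tool s 63.7 rx 483.0 z 95.4 F -0.33
29.433 idx [156.1 156.7 157.5 156.6] mean 156.72 tool s 63.7 rx 483.0 z 95.4 F -0.35
```

{"fn": "send_rows", "kwargs": {"rows": "0 0.0001 0 0;0 0.0002 0 0;0 0.0004 0 0;0 0.0006 0 0;0 0.0008 0 0;0 0.001 0 0;0 0.0015 0 0;0 0.003 0 0;0 0.006 0 0;0 0.01 0 0"}}

```text
clock: 30.32
tool_pos: [0.486, 0.0392, 0.0954]
eef_rot: [0.028, 1.0, 0.0, -0.0]
contact_force: [-0.7, -0.5, 0.2]
opening: 0.007
finger_force: 0.0
```

```bash
python3 -c "
from idx import *
idx(3)"
```

```text
30.317 idx [156.  156.4 157.3 156.5] mean 156.55 tool s 66.7 rx 483.0 z 95.4 F -0.59
30.367 idx [156.  156.6 157.3 156.5] mean 156.6 tool s 67.1 rx 483.0 z 95.4 F 0.26
30.417 idx [156.1 156.4 157.5 156.5] mean 156.62 tool s 67.1 rx 483.0 z 95.4 F -0.16
```

{"fn": "send_rows", "kwargs": {"rows": "0 0 0 0;0 0 0 0;0 0 0 0;0 0 0 0;0 0 0 0;0 0 0 0;0 0 0 0;0 0 0 0;0 0 0 0;0 0 0 0"}}

```text
clock: 31.3
tool_pos: [0.486, 0.0392, 0.0954]
eef_rot: [0.028, 1.0, 0.0, -0.0]
contact_force: [0.4, 0.5, -0.4]
opening: 0.006
finger_force: 0.0
```

```bash
python3 -c "
from idx import *
idx(3)"
```

```text
31.3 idx [156.  156.5 157.1 156.3] mean 156.48 tool s 66.7 rx 483.0 z 95.4 F 0.49
31.35 idx [156.  156.5 157.2 156. ] mean 156.43 tool s 66.7 rx 483.0 z 95.4 F -0.09
31.4 idx [156.  156.4 157.1 156.2] mean 156.43 tool s 66.7 rx 483.0 z 95.4 F 0.37
```

{"fn": "send_rows", "kwargs": {"rows": "0 0.02 0 0;0 0.06 0 0;0 0.12 0 0;0 0.18 0 0;0 0.23 0 0;0 0.26 0 0;0 0.28 -0.02 0;0 0.28 -0.1 0;0 0.28 -0.22 0;0 0.28 -0.34 0"}}

```text
clock: 32.28
tool_pos: [0.4896, 0.1227, 0.1983]
eef_rot: [0.028, 1.0, -0.001, -0.001]
contact_force: [0.9, 0.6, -0.2]
opening: 0.005
finger_force: 0.0
```

{"fn": "send_rows", "kwargs": {"rows": "0 0 -0.1 0;0 0 -0.18 0;0 0 -0.2 0;0 0 -0.2 0;0 0 -0.2 0;0 0 -0.2 0"}}

```text
clock: 32.78
tool_pos: [0.4898, 0.1225, 0.2561]
eef_rot: [0.028, 1.0, -0.001, -0.001]
contact_force: [0.9, 1.1, -0.4]
opening: 0.008
finger_force: 0.0
```

```bash
python3 - <<'E'
from idx import *
idx(2)
p,d,c=snap('top'); a=cv2.resize(p[100:320,120:420],(800,587)); cv2.imwrite('pics/c4.png',a[:,:,::-1])
E
```

```text
32.783 idx [155.7 155.9 157.  156. ] mean 156.15 tool s 150.1 rx 482.0 z 256.1 F 1.12
32.833 idx [155.6 155.9 157.  156. ] mean 156.12 tool s 150.2 rx 482.0 z 255.9 F -0.13
```

View pics/c4.png

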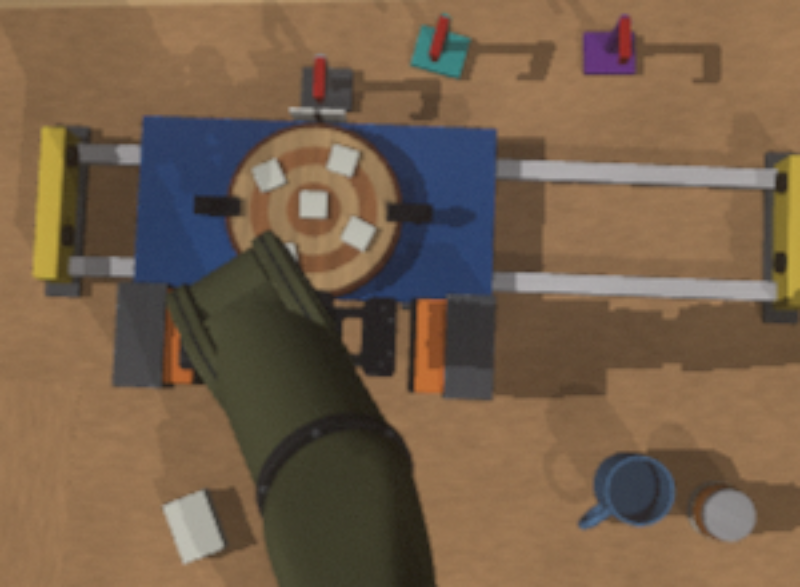

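The index stands opposite the steel pointer at about (320,110), the gripper is lifted clear, and the bystanders are undisturbed. I'll let it stand a few seconds and confirm.

{"fn": "send_rows", "kwargs": {"rows": "0 0 0 0;0 0 0 0;0 0 0 0;0 0 0 0;0 0 0 0;0 0 0 0;0 0 0 0;0 0 0 0;0 0 0 0;0 0 0 0"}}

```text
clock: 33.77
tool_pos: [0.4907, 0.123, 0.2574]
eef_rot: [0.028, 1.0, 0.0, 0.0]
contact_force: [-0.2, 0.4, -0.1]
opening: 0.007
finger_force: 0.0
```

{"fn": "send_rows", "kwargs": {"rows": "0 0 0 0;0 0 0 0;0 0 0 0;0 0 0 0;0 0 0 0;0 0 0 0;0 0 0 0;0 0 0 0;0 0 0 0;0 0 0 0"}}

```text
clock: 34.6
tool_pos: [0.4907, 0.123, 0.2574]
eef_rot: [0.028, 1.0, 0.0, 0.0]
contact_force: [-0.1, -0.3, 0.3]
opening: 0.003
finger_force: 0.0
```

{"fn": "send_rows", "kwargs": {"rows": "0 0 0 0;0 0 0 0;0 0 0 0;0 0 0 0;0 0 0 0;0 0 0 0;0 0 0 0;0 0 0 0;0 0 0 0;0 0 0 0"}}

```text
clock: 35.43
tool_pos: [0.4907, 0.123, 0.2574]
eef_rot: [0.028, 1.0, 0.0, -0.0]
contact_force: [-0.4, -0.1, 1.4]
opening: 0.009
finger_force: 0.0
```

```bash
python3 - <<'E'
from idx import *
idx(2)
print(finish_job())
E
```

```text
35.433 idx [155.5 155.6 156.9 155.8] mean 155.95 tool s 150.7 rx 482.9 z 257.4 F -0.09
35.483 idx [155.4 155.5 156.9 155.8] mean 155.9 tool s 150.7 rx 482.9 z 257.4 F -0.0
the job is handed in; nothing more can be done
None
```

I handed the job in at about 35.5 s: the index line stands about 2 mm past the red pointer, the carriage is almost at rest (about 0.1 mm/s of drift over the last 2.7 s), and the arm is clear above the bay.

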